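# Slide a lamp module to the test contacts on a locking rail

### The job

Bring the lamp module up to the test contacts: press the lock button on the carriage down with a closed fingertip and, keeping it held down all the way, push the carriage along its rail until it is firmly against the end stop; only then let the button come up, so that the carriage locks there, and move clear. Do not touch or lift the module, which rides along in its nest, and leave everything else on the bench where it stands.

Things in the scene. Friction and masses are not known exactly. Their poses are not given: they have to be found in the camera images.
- rail: An aluminium channel rail fixed to the bench, 400 mm long (its y), 60 mm wide, 21 mm high. Origin: centre of its underside; z up; the carriage slides along the rail's +y, from the -y end towards the end stop. It may lie at any place and up to about 25 degrees askew.
- carriage (a joint): Travel of the grey carriage along the rail's +y, m; 0 at the start, 0.12 to 0.20 at the end stop (clamped elsewhere each time). A plate 90 mm wide, 130 mm long, top face 34 mm above the bench, captive on the rail. Friction 1.5 N plus 6 N per m/s. With the lock button up it is locked (1 to 2 mm play); notches every 11 mm over most of the way catch it again, and one at the end stop locks it there.
- carriage_nose (a point): Middle of the rubber buffer on the carriage's leading (+y) face, 28 mm above the bench; axes as the rail's. At the end stop it meets stop_face.
- lock_button (a joint): How far the lock button is pressed down, m: 0 up, 0.009 fully down. A spring pushes it up with 1.6 N when up and 5.2 N when fully down; the lock is free from about 0.005 on.
- lock_button_top (a point): Centre of the top face of the lock button: a square black plastic pad, 36 x 36 mm, at the carriage's trailing end, 50 mm above the bench when up (16 mm above the carriage's plate), 41 mm when fully down. It moves with the button. It lies 105 mm behind carriage_nose (towards -y).
- thumb_rest (a point): Middle of the upper edge of the rear face of the thumb rest: a steel upright on the carriage just ahead (+y) of the button, 40 mm wide, 6 mm thick, up to 70 mm above the bench. Its rear face (facing -y) is 22 mm ahead of the button's centre, 4 mm beyond the button's edge; a finger on the button can push against it. The module's nest begins 18 mm ahead of this face.
- stop_face (a point): Middle of the end stop's face towards the carriage (facing the rail's -y), 28 mm above the bench, axes as the rail's. The stop is a steel block 80 mm wide, 24 mm thick, clamped on the rail and fixed, firm when pushed against; a black contact head with two pins reaches 20 mm over towards the carriage, top 68 mm above the bench.
- nest (a point): Centre of the nest's floor on the carriage, 34 mm above the bench, axes as the rail's: a shallow square frame, 54 mm inside, walls 7 mm high.
- lamp_module: The lamp module riding loose in the nest: a finned aluminium square 50 x 50 x 16 mm with a white board on top. Origin: centre of its underside. Not to be touched or lifted.
- spare_module: Bystander: a second lamp module like the one on the carriage, 50 x 50 x 16 mm, lying on the bench. Origin: centre of its underside. Leave it.
- spot_head: Bystander: a black cylindrical spotlight head standing upright, 64 mm across, 72 mm tall. Origin: centre of its underside. Leave it.
- solder_spool: Bystander: a spool 60 mm across, 42 mm tall, standing on its flange. Origin: centre of its underside. Leave it.
- screwdriver: Bystander: a screwdriver with a black handle, 190 mm long, lying on the bench, its length along its own x. Origin: at its axis. Leave it.
- driver_box: Bystander: a small cardboard box, 100 x 60 x 45 mm. Origin: centre of its underside. Leave it.
- screw_jar: Bystander: a lidded jar, 54 mm across, 70 mm tall. Origin: centre of its underside. Leave it.

How it is judged:
By the outcome, as a careful person would: the job done as asked, in the order asked, and still so for the second after the job is handed in, with the robot touching nothing.
It also fails if it takes over 35 s, if anything falls off the work surface, if the arm or the gripper's body presses on something with over 40 N, if the wrist force passes 120 N, or if a joint passes its speed limit or range.

### The arm

A 6-joint arm with a two-finger parallel gripper is mounted at the origin on the work surface. World frame = base frame: x ahead of the robot, y to its left, z up, the work surface at z = 0. Lengths are in m, angles in degrees, forces in N, time in s.
With the tool pointing down it reaches from about 0.4 to 0.825 m from the base axis. Payload 7 kg.
Tool frame: the origin (TCP) lies at the very end of the fingers, on their centre line; the grasp point (between the pads) lies 19 mm behind it; z points along the fingers, y is the line along which they close (so a half turn about z gives the same grasp; the last joint's range is limited). The gripper opens to 88 mm and grips with 3 to 60 N. Pads are 19 mm wide; open, the fingers measure 130 mm over their backs; the gripper's body (78 mm by 193 mm) begins 47 mm behind the grasp point.
Start: joints at [-54.941, 20.546, 0.682, 0, -70.136, -16.507], TCP at [0.215, -0.64, 0.227] pointing down, gripper open.
Joint ranges: [-176.03, 176.03], [-82.01, 121.73], [-58.28, 71.71], [-173.87, 95.51], [-174.79, -0.11], [-173.66, 173.66]. Speed limits (degrees/s): [136.94, 136.94, 172.46, 180, 180, 180].

### API

Orientations are given as [roll, pitch, yaw] about the fixed x, y, z axes, in that order (R = Rz(yaw) Ry(pitch) Rx(roll)).
In Python, from plant import r gives the robot as it stands. The module is installed in compiled form; this text tells all that it offers.
- The arm moves only by the tool jog_arm, never from a script. Its arguments are lists of equal length, an entry for each row: "travel": the shift along the tool's x, y, z each as a share of 50 cm, from -1 to 1, a list of three; "dr": the turn, a rotation vector about the tool's x, y, z each as a share of 360 degrees, from -1 to 1, a list of three; "claw": the opening, from 0 (shut) to 1 (fully open). A call has exactly 10 rows; each row is the pose to reach, as a shift and turn from the pose commanded when the call began, along the tool's axes at that moment, turning the shorter way round; what a row does not reach only later rows make up. A row lasts 1/8 s, in which the tool goes at most 62.5 mm and 10.7 degrees, less where a joint would pass 70% of its speed; a pose out of reach is approached as far as the arm can. A call with a number of a shift or a turn outside -1 to 1 is refused whole. A call with a gripper value outside its range is refused whole. The fingers move at their own pace and stop on an object; "newtons" is the grip in N (left out, the last holds). Time passes only in rows, so rows that repeat a pose let the fingers close, or fill a call up. It gives the time, the measured TCP pose, the force, the opening and the grip force at its end, in the units of the state.
- r.get_state(): the state, without advancing time (a new reading comes with each control period).
- r.capture(name): name is "scene" or "side" or "wrist"; returns a dict with "pixels" (384x512x3 uint8, red, green, blue), "range_z" (384x512 float32, m along the optical axis (not along the pixel's ray), 0 where there is no reading), "fx", "fy", "cx", "cy" (pixels), "position" and "attitude" of the camera in the world; the wrist camera has in their place "hand_eye" (4x4, takes a point from camera to tool coordinates, whose origin is the TCP and whose axes are the flange's). Camera axes: x right, y up, looking along -z (the intrinsics and any distortion apply to the point x, -y, -z); pixel columns grow to the right and rows downward; lengths in m; the calibration is good to about 2 mm. A picture is of the moment at which its call begins: read the wrist's pose just before it.
- r.close_job(): hands the job in; it is judged then, once.
Trained networks look in the newest picture that a camera, given by its name, has taken for a name from the list of things; names that differ only in an ending like _2 or _b are one class to them, and where a whole thing is asked for, a point or a joint stands for the part that bears it (a point fixed in the world has none). Each returns a list of dicts, best first, with "conf" (0 to 1); they miss things now and then, are a little off and sometimes report something else, mostly with a low value. They report only what shows in the picture. A call takes as long as a camera call.
- r.boxes_of(name, camera): "extent" ([left, top, right, bottom] in pixels, round what is visible of it).
- r.regions_of(name, camera): "pixels" (384x512 bool, what is visible of it) and "extent" ([left, top, right, bottom] in pixels, round what is visible of it).
- r.tip_of(name, camera): "at" ([column, row] in pixels: a listed point, or the origin of a listed thing).
The state is a dict: "time_s": time; "joints": joint angles; "qd": joint speeds; "joint_torque": joint torques, N m; "tcp_pos": TCP position; "eef_rot": TCP orientation; "contact_force": force on the tool from outside, world axes, zero at the start; "moment": the same for the moment, N m; "gripper_width": finger opening in m; "gripper_force": force on a finger pad.
Only numpy, scipy, OpenCV 4.12 (cv2) and the standard library are available. Lean on these libraries where they do the work, as an engineer would, in place of code of your own. Each camera call takes 0.05 s, during which the arm holds its last target. There are 200 camera calls.

## Working session

There is one attempt and no reset: what is moved stays moved. The work goes in short steps, Python scripts to look and compute and a tool call to move; the robot and the scene stay as the last step left them, time stands still between calls to the robot, and variables do not carry over. Pictures are saved under pics/ and viewed, at most 10 in all, crops included, and the job is handed in when it is done.

Besides the shell and the picture viewer there is one more tool, called in YAML: its name, and indented under it one key for each argument. jog_arm: Moves the arm, as the interface text tells. Its arguments: {"type":"object","properties":{"travel":{"type":"array"},"dr":{"type":"array"},"claw":{"type":"array"},"newtons":{"type":"number"}},"required":["travel","dr","claw"]}

```bash
mkdir -p pics
cat > h.py <<'E'
import numpy as np, cv2
from scipy.spatial.transform import Rotation as R
from plant import r
def cap(n):
    s=r.get_state(); c=r.capture(n)
    if 'hand_eye' in c:
        T=np.eye(4); T[:3,:3]=R.from_euler('xyz',s['eef_rot'],degrees=True).as_matrix(); T[:3,3]=s['tcp_pos']
        c['T']=T@np.array(c['hand_eye'])
    else:
        T=np.eye(4); a=np.array(c['attitude'],float)
        T[:3,:3]=a if a.shape==(3,3) else R.from_euler('xyz',a,degrees=True).as_matrix()
        T[:3,3]=c['position']; c['T']=T
    return c
def ray(c,u,v):
    d=c['T'][:3,:3]@np.array([(u-c['cx'])/c['fx'],-(v-c['cy'])/c['fy'],-1]); return c['T'][:3,3],d
def onz(c,u,v,z):
    o,d=ray(c,u,v); return o+d*(z-o[2])/d[2]
def dep(c,u,v):
    o,d=ray(c,u,v); return o+d*c['range_z'][int(round(v)),int(round(u))]
E
python3 - <<'E'
from h import *
print(r.get_state())
ims=[]
for n in ['scene','side']:
    c=cap(n); print(n,[(k,c[k]) for k in c if k not in('pixels','range_z','T')])
    cv2.imwrite(f'pics/{n}0.png',c['pixels'][:,:,::-1])
    for t,z in [('carriage_nose',.028),('lock_button_top',.05),('thumb_rest',.07),('stop_face',.028),('nest',.034),('rail',0),('lamp_module',.034)]:
        for q in r.tip_of(t,n)[:2]: print(t,q['conf'],q['at'],onz(c,*q['at'],z).round(4),dep(c,*q['at']).round(4))
E
```

```text
{'time_s': 0.0, 'joints': array([-5.49414395e+01,  2.05908104e+01,  6.31643621e-01, -2.20933569e-02,
       -7.01339939e+01, -1.65063500e+01]), 'qd': array([-0.14204183,  0.11010226,  0.02630901,  0.06072986,  0.02207927,
        0.0416999 ]), 'joint_torque': array([ 1.39874439e-03, -5.82722354e+01,  2.93060035e+01,  6.99756235e+00,
        7.08594176e-03, -2.12913192e-04]), 'tcp_pos': array([ 0.21457998, -0.63945348,  0.22560734]), 'eef_rot': array([ 1.79904777e+02, -6.55881563e-03, -1.61455309e+02]), 'contact_force': array([ 0.11962025, -0.01131972,  0.27724578]), 'moment': array([-0.0320804 , -0.01179761,  0.00674745]), 'gripper_force': 0.0, 'gripper_width': 0.08748824834782118}
scene [('fx', 410.3556416993915), ('fy', 410.3556416993915), ('cx', 253.29163004076383), ('cy', 189.19331328059928), ('position', array([1.30059251, 0.31373695, 0.7860393 ])), ('attitude', array([ 49.4738216 ,   0.58239013, 112.07683764]))]
carriage_nose 0.72 [240.9, 217.2] [ 0.5988 -0.0144  0.028 ] [ 0.5936 -0.0169  0.0224]
lock_button_top 0.46 [199.5, 203.6] [ 0.6122 -0.1278  0.05  ] [ 0.6121 -0.1279  0.
[... 815 characters left out ...]
36.2, 199.7] [ 0.6009 -0.0174  0.028 ] [ 0.6114 -0.0356  0.0049]
carriage_nose 0.62 [258.1, 257.8] [0.4518 0.1376 0.028 ] [0.4459 0.1507 0.0499]
lock_button_top 0.49 [249.1, 171.1] [ 0.6128 -0.1259  0.05  ] [ 0.6142 -0.1288  0.0469]
thumb_rest 0.94 [246.4, 171.3] [ 0.6101 -0.1023  0.07  ] [ 0.6211 -0.1234  0.0476]
stop_face 0.37 [241.9, 190.5] [ 0.6035 -0.0591  0.028 ] [ 0.5943 -0.0422  0.048 ]
nest 0.82 [240.4, 189.5] [ 0.6068 -0.0557  0.034 ] [ 0.599  -0.0415  0.0508]
nest 0.48 [259.3, 259.6] [0.445  0.1447 0.034 ] [0.4427 0.1498 0.0426]
rail 0.68 [223.3, 220.5] [0.6079 0.0509 0.    ] [0.6057 0.0543 0.005 ]
lamp_module 0.68 [238.1, 190.7] [ 0.6107 -0.048   0.034 ] [ 0.6046 -0.0371  0.047 ]
```

View pics/scene0.png

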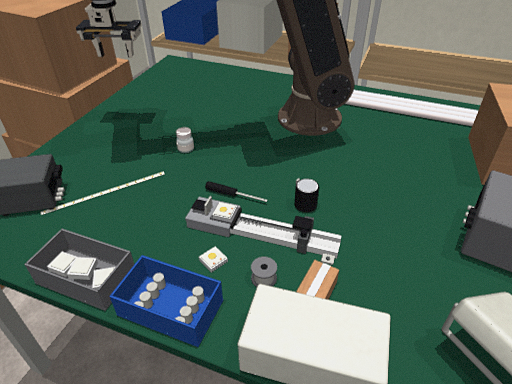

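View pics/side0.png

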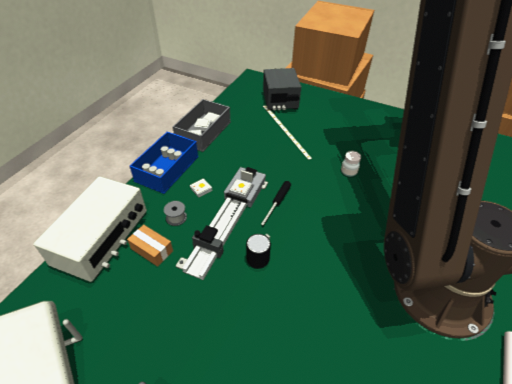

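The scene view shows the carriage at about (205,205), with the black button at its left end, and the end stop at (303,232). The side view shows the button at about (250,173) and the stop at (207,238). Next I move above the button with the fingers shut and look from near.

jog_arm:
  travel:
    - [-0.98, 0.72, 0]
    - [-0.98, 0.72, 0]
    - [-0.98, 0.72, 0]
    - [-0.98, 0.72, 0]
    - [-0.98, 0.72, 0]
    - [-0.98, 0.72, 0]
    - [-0.98, 0.72, 0]
    - [-0.98, 0.72, 0]
    - [-0.98, 0.72, 0]
    - [-0.98, 0.72, 0]
  dr:
    - [0, 0, -0.208]
    - [0, 0, -0.208]
    - [0, 0, -0.208]
    - [0, 0, -0.208]
    - [0, 0, -0.208]
    - [0, 0, -0.208]
    - [0, 0, -0.208]
    - [0, 0, -0.208]
    - [0, 0, -0.208]
    - [0, 0, -0.208]
  claw: [0, 0, 0, 0, 0, 0, 0, 0, 0, 0]
  newtons: 20

```text
time_s: 2.05
tcp_pos: [0.566, -0.1404, 0.2268]
eef_rot: [-180.0, -0.0, -86.5]
contact_force: [1.3, -1.2, -0.1]
gripper_width: 0.0006
gripper_force: 0.0
```

```bash
cat > look.py <<'E'
from h import *
import sys
s=r.get_state(); print(s['time_s'],s['tcp_pos'],s['eef_rot'],s['gripper_width'])
c=cap('wrist'); print(c['hand_eye'])
cv2.imwrite(f'pics/{sys.argv[1]}.png',c['pixels'][:,:,::-1])
for t,z in [('carriage_nose',.028),('lock_button_top',.05),('thumb_rest',.07),('stop_face',.028),('nest',.034),('rail',0),('lamp_module',.034)]:
    for q in r.tip_of(t,'wrist')[:2]: print(t,q['conf'],q['at'],onz(c,*q['at'],z).round(4),dep(c,*q['at']).round(4))
E
python3 look.py w1
```

```text
2.05 [ 0.56598652 -0.14039255  0.22682563] [-1.79963123e+02 -1.45427620e-03 -8.64886512e+01] 0.0006234518885494112
[[-1.32443072e-03  9.64328803e-01  2.64703998e-01  7.19582339e-02]
 [ 9.99999008e-01  1.40417318e-03 -1.12031682e-04  8.26586872e-04]
 [-4.79725632e-04  2.64703587e-01 -9.64329706e-01 -1.57205605e-01]
 [ 0.00000000e+00  0.00000000e+00  0.00000000e+00  1.00000000e+00]]
lock_button_top 0.77 [213.2, 184.6] [ 0.6083 -0.127   0.05  ] [ 0.6084 -0.1267  0.049 ]
thumb_rest 0.62 [208.5, 210.4] [ 0.6101 -0.1047  0.07  ] [ 0.6102 -0.1043  0.069 ]
thumb_rest 0.6 [480.0, 3.7] [ 0.3795 -0.3074  0.07  ] [ 0.3607 -0.3168  0.0389]
```

View pics/w1.png

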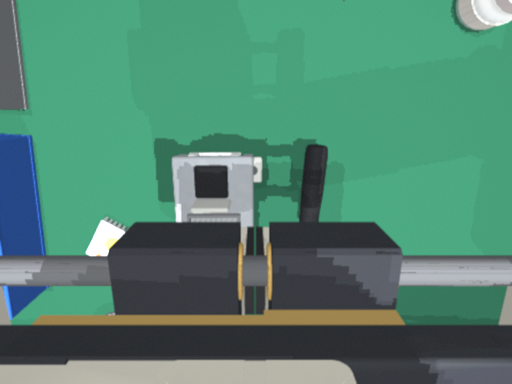

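Run:
```python
from h import *
def cloud(c):
    v,u=np.mgrid[:384,:512]; d=c['range_z']
    P=np.stack([(u-c['cx'])/c['fx']*d,-(v-c['cy'])/c['fy']*d,-d],-1)@c['T'][:3,:3].T+c['T'][:3,3]
    P[d==0]=np.nan; return P
for n in ['wrist','scene','side']:
    c=cap(n); P=cloud(c); X,Y,Z=P[...,0],P[...,1],P[...,2]
    B=(abs(X-.605)<.09)&(Y>-.2)&(Y<.3)
    m=B&(abs(Z-.034)<.005)&(Y<.0)  # plate
    # per-y-bin extreme x
    for lab,mm,rng in [('plate',m,np.arange(-.165,-.02,.01)),('rail',B&(Z>.012)&(Z<.027),np.arange(-.01,.24,.02))]:
        L=[]
        for y in rng:
            k=mm&(Y>y)&(Y<y+rng[1]-rng[0])
            if k.sum()>6: L.append((y+(rng[1]-rng[0])/2,X[k].min(),X[k].max(),k.sum()))
        L=np.array(L)
        if len(L)>3:
            f1=np.polyfit(L[:,0],L[:,1],1);f2=np.polyfit(L[:,0],L[:,2],1)
            print(n,lab,np.degrees(np.arctan([-f1[0],-f2[0]])).round(2)); print(L.round(4).tolist())
    for t in ['lock_button_top','thumb_rest']:
        pass
    k=B&(abs(Z-.05)<.0035)&(Y<-.105)&(Y>-.16)
    if k.sum()>5: print('button',n,k.sum(),X[k].min(),X[k].max(),Y[k].min(),Y[k].max(),np.median(Z[k]))
    k=B&(abs(Z-.07)<.004)&(Y<-.08)&(Y>-.14)
    if k.sum()>5: print('thumb',n,k.sum(),X[k].min(),X[k].max(),Y[k].min(),Y[k].max(),np.median(Z[k]))
```

```text
wrist plate [  3.98 -19.59]
[[-0.16, 0.569, 0.5954, 38.0], [-0.15, 0.5684, 0.657, 686.0], [-0.14, 0.5679, 0.6573, 419.0], [-0.13, 0.5662, 0.6561, 416.0], [-0.12, 0.5657, 0.6559, 399.0], [-0.11, 0.5652, 0.655, 445.0], [-0.1, 0.5646, 0.6539, 359.0], [-0.09, 0.564, 0.654, 382.0], [-0.08, 0.5637, 0.653, 152.0]]
button wrist 1145 0.5898975051817775 0.6295485983526687 -0.1481836707004425 -0.1054279678746964 0.04891805480200223
thumb wrist 218 0.5904989835514602 0.6286769848059018 -0.10870049608188283 -0.10126087663495939 0.06844784871169934
scene plate [5.97 4.88]
[[-0.15, 0.5719, 0.6593, 27.0], [-0.14, 0.5685, 0.662, 52.0], [-0.13, 0.5722, 0.6602, 48.0], [-0.12, 0.6193, 0.6594, 45.0], [-0.11, 0.5696, 0.6584, 50.0], [-0.1, 0.5692, 0.6574, 78.0], [-0.09, 0.5677, 0.6574, 57.0], [-0.08, 0.5676, 0.6571, 28.0], [-0.07, 0.5663, 0.6562, 30.0], [-0.06, 0.5671, 0.655, 28.0], [-0.05, 0.566, 0.6537, 32.0], [-0.04, 0.5625, 0.6544, 32.0], [-0.03, 0.5657, 0.6557, 68.0], [-0.02, 0.5746, 0.6434, 35.0]]
scene rail [3.46 0.48]
[[0.0, 0.5739, 0.6382, 87.0], [0.02, 0.5716, 0.6362, 81.0], [0.04, 0.5723, 0.6355
[... 901 characters left out ...]
[-0.04, 0.5627, 0.6515, 38.0], [-0.03, 0.563, 0.6509, 71.0], [-0.02, 0.5711, 0.6411, 33.0]]
side rail [  4.45 -10.79]
[[0.0, 0.5736, 0.6348, 60.0], [0.02, 0.5723, 0.6333, 62.0], [0.04, 0.5722, 0.6315, 59.0], [0.06, 0.5703, 0.6299, 57.0], [0.08, 0.5693, 0.6299, 57.0], [0.1, 0.568, 0.6286, 46.0], [0.12, 0.566, 0.5818, 30.0], [0.16, 0.5531, 0.5799, 23.0], [0.18, 0.5551, 0.6343, 92.0], [0.2, 0.5608, 0.6821, 72.0], [0.22, 0.5598, 0.6839, 95.0], [0.24, 0.5583, 0.687, 91.0]]
button side 49 0.5955872279121577 0.6313712508441004 -0.14250680044354003 -0.11254226059412642 0.04877533976380655
thumb side 13 0.5938678152264693 0.6255594214012029 -0.10385473893149122 -0.0976785343726464 0.06733458665796432
```

The wrist view shows the button at about (211,183) and the thumb rest at about (211,206). From the depth data the rail yaw is about 4°, the button centre is near (0.611,-0.127) and the thumb face is at y of about -0.105, all consistent with the given sizes. Next I go to just above the button.

jog_arm:
  travel:
    - [-0.033, -0.091, 0]
    - [-0.033, -0.091, 0]
    - [-0.033, -0.091, 0.1]
    - [-0.033, -0.091, 0.2]
    - [-0.033, -0.091, 0.26]
    - [-0.033, -0.091, 0.3]
    - [-0.033, -0.091, 0.32]
    - [-0.033, -0.091, 0.334]
    - [-0.033, -0.091, 0.334]
    - [-0.033, -0.091, 0.334]
  dr:
    - [0, 0, -0.0014]
    - [0, 0, -0.0014]
    - [0, 0, -0.0014]
    - [0, 0, -0.0014]
    - [0, 0, -0.0014]
    - [0, 0, -0.0014]
    - [0, 0, -0.0014]
    - [0, 0, -0.0014]
    - [0, 0, -0.0014]
    - [0, 0, -0.0014]
  claw: [0, 0, 0, 0, 0, 0, 0, 0, 0, 0]

```text
time_s: 3.85
tcp_pos: [0.6097, -0.1235, 0.0604]
eef_rot: [-179.9, -0.0, -86.1]
contact_force: [0.4, -0.3, -0.3]
gripper_width: 0.0006
gripper_force: 0.0
```

```bash
python3 look.py w2
python3 - <<'E'
from h import *
s=r.get_state();print(s['tcp_pos'],s['contact_force'])
a=cap('scene');b=cap('side')
f=lambda c,u,v:cv2.resize(c['pixels'][v:v+100,u:u+130,::-1],None,fx=3,fy=3,interpolation=cv2.INTER_CUBIC)
cv2.imwrite('pics/z2.png',np.hstack([f(a,160,160),f(b,180,130)]))
E
```

```text
3.85 [ 0.60968734 -0.12353681  0.06042372] [-1.79923043e+02 -4.69547233e-03 -8.60566387e+01] 0.0005678859525678489
[[-1.32455418e-03  9.64328082e-01  2.64706620e-01  7.19519853e-02]
 [ 9.99999008e-01  1.40386133e-03 -1.10424281e-04  8.33397024e-04]
 [-4.78096623e-04  2.64706212e-01 -9.64328986e-01 -1.57206103e-01]
 [ 0.00000000e+00  0.00000000e+00  0.00000000e+00  1.00000000e+00]]
lock_button_top 0.95 [253.4, 229.0] [ 0.6098 -0.1286  0.05  ] [ 0.6101 -0.1341  0.0637]
lamp_module 0.62 [249.7, 318.5] [ 0.6077 -0.0592  0.034 ] [ 0.6115 -0.1478  0.1535]
[ 0.60921526 -0.12349381  0.05971236] [ 0.31206579 -0.76037188 -0.60448751]
```

View pics/z2.png

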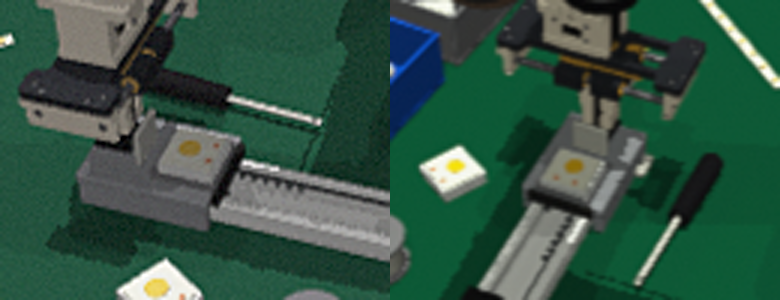

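View pics/w2.png

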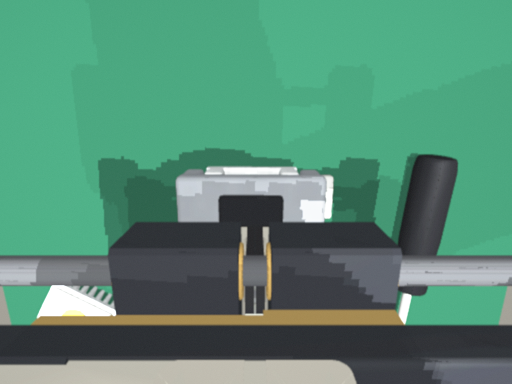

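The crops show the finger over the button just behind the thumb rest. In the wrist view it is centred (button column ~251, fingers ~254). Pressing down.

jog_arm:
  travel:
    - [0, 0, 0.01]
    - [0, 0, 0.016]
    - [0, 0, 0.02]
    - [0, 0, 0.024]
    - [0, 0, 0.028]
    - [0, 0, 0.031]
    - [0, 0, 0.034]
    - [0, 0, 0.035]
    - [0, 0, 0.035]
    - [0, 0, 0.035]
  dr:
    - [0, 0, 0]
    - [0, 0, 0]
    - [0, 0, 0]
    - [0, 0, 0]
    - [0, 0, 0]
    - [0, 0, 0]
    - [0, 0, 0]
    - [0, 0, 0]
    - [0, 0, 0]
    - [0, 0, 0]
  claw: [0, 0, 0, 0, 0, 0, 0, 0, 0, 0]

```text
time_s: 5.6
tcp_pos: [0.609, -0.1236, 0.0421]
eef_rot: [180.0, -0.0, -86.1]
contact_force: [-3.5, 0.1, 4.5]
gripper_width: 0.0007
gripper_force: 2.2
```

jog_arm:
  travel:
    - [-0.005, 0, 0.001]
    - [-0.011, 0, 0.001]
    - [-0.018, 0, 0.001]
    - [-0.026, 0, 0.001]
    - [-0.035, 0, 0.001]
    - [-0.045, 0, 0.001]
    - [-0.055, 0, 0.001]
    - [-0.065, 0, 0.001]
    - [-0.073, 0, 0.001]
    - [-0.08, 0, 0.001]
  dr:
    - [0, 0, 0]
    - [0, 0, 0]
    - [0, 0, 0]
    - [0, 0, 0]
    - [0, 0, 0]
    - [0, 0, 0]
    - [0, 0, 0]
    - [0, 0, 0]
    - [0, 0, 0]
    - [0, 0, 0]
  claw: [0, 0, 0, 0, 0, 0, 0, 0, 0, 0]

```text
time_s: 6.85
tcp_pos: [0.6065, -0.0833, 0.0416]
eef_rot: [-180.0, 0.0, -86.1]
contact_force: [-2.2, -1.7, 4.6]
gripper_width: 0.0003
gripper_force: 2.3
```

```bash
cat > z.py <<'E'
from h import *
import sys
s=r.get_state();print(s['time_s'],s['tcp_pos'],s['contact_force'])
a=cap('scene');b=cap('side')
for n,c in (('scene',a),('side',b)):
    for t,z in [('carriage_nose',.028),('thumb_rest',.07),('stop_face',.028),('nest',.034),('lamp_module',.05)]:
        for q in r.tip_of(t,n)[:1]: print(n,t,q['conf'],q['at'],onz(c,*q['at'],z).round(4))
f=lambda c,u,v:cv2.resize(c['pixels'][v:v+130,u:u+130,::-1],None,fx=3,fy=3,interpolation=cv2.INTER_CUBIC)
cv2.imwrite(f'pics/{sys.argv[1]}.png',np.hstack([f(a,190,150),f(b,170,140)]))
E
python3 z.py z3
```

```text
6.85 [ 0.60650784 -0.0832955   0.04160812] [-2.23185233 -1.65584135  4.5943205 ]
scene carriage_nose 0.69 [254.5, 221.5] [0.6005 0.0249 0.028 ]
scene thumb_rest 0.66 [220.2, 203.0] [ 0.6093 -0.0669  0.07  ]
scene stop_face 0.75 [303.4, 205.7] [0.496  0.1256 0.028 ]
scene nest 0.91 [235.4, 215.1] [ 0.6025 -0.0284  0.034 ]
scene lamp_module 0.78 [238.3, 221.0] [ 0.6342 -0.0056  0.05  ]
side carriage_nose 0.64 [232.6, 210.5] [0.5899 0.025  0.028 ]
side thumb_rest 0.78 [240.6, 177.3] [ 0.6136 -0.0708  0.07  ]
side stop_face 0.75 [209.2, 239.8] [0.596  0.1461 0.028 ]
side nest 0.74 [235.1, 199.6] [ 0.6013 -0.0115  0.034 ]
side lamp_module 0.72 [233.1, 201.9] [0.5948 0.0117 0.05  ]
```

View pics/z3.png

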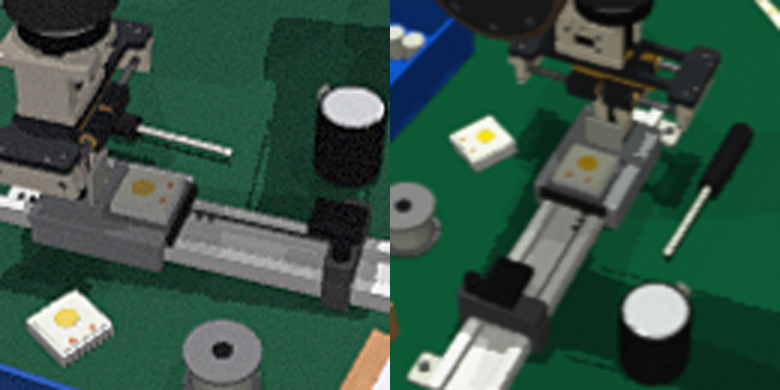

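The carriage has come along with the button down: nose at y ~0.025, stop at ~0.147, module in its nest. Continuing.

jog_arm:
  travel:
    - [-0.01, 0, 0]
    - [-0.026, 0, 0]
    - [-0.046, 0, 0]
    - [-0.068, 0, 0]
    - [-0.092, 0, 0]
    - [-0.116, 0, 0]
    - [-0.14, 0, 0]
    - [-0.162, 0, 0]
    - [-0.18, 0, 0]
    - [-0.194, 0, 0]
  dr:
    - [0, 0, 0]
    - [0, 0, 0]
    - [0, 0, 0]
    - [0, 0, 0]
    - [0, 0, 0]
    - [0, 0, 0]
    - [0, 0, 0]
    - [0, 0, 0]
    - [0, 0, 0]
    - [0, 0, 0]
  claw: [0, 0, 0, 0, 0, 0, 0, 0, 0, 0]

```text
time_s: 8.7
tcp_pos: [0.6001, 0.0138, 0.0417]
eef_rot: [-180.0, 0.0, -86.0]
contact_force: [1.1, -1.8, 4.1]
gripper_width: 0.0004
gripper_force: 2.3
```

```bash
python3 z.py z4
```

```text
8.7 [0.60009722 0.01384032 0.04171818] [ 1.1408076  -1.82952354  4.13893751]
scene carriage_nose 0.87 [289.2, 229.2] [0.5938 0.1175 0.028 ]
scene thumb_rest 0.65 [256.9, 210.8] [0.6017 0.0323 0.07  ]
scene stop_face 0.71 [298.9, 232.6] [0.5961 0.144  0.028 ]
scene nest 0.91 [273.1, 224.8] [0.5997 0.0759 0.034 ]
scene lamp_module 0.64 [300.2, 205.1] [0.5202 0.1226 0.05  ]
side carriage_nose 0.73 [215.2, 232.5] [0.5942 0.1173 0.028 ]
side thumb_rest 0.9 [227.7, 201.6] [0.5998 0.0332 0.07  ]
side stop_face 0.55 [206.2, 239.4] [0.604  0.1487 0.028 ]
side nest 0.7 [222.0, 223.0] [0.5915 0.0836 0.034 ]
side lamp_module 0.57 [219.6, 221.9] [0.5922 0.094  0.05  ]
```

jog_arm:
  travel:
    - [-0.006, 0, 0]
    - [-0.012, 0, 0]
    - [-0.018, 0, 0]
    - [-0.024, 0, 0]
    - [-0.03, 0, 0]
    - [-0.036, 0, 0]
    - [-0.042, 0, 0]
    - [-0.048, 0, 0]
    - [-0.053, 0, 0]
    - [-0.056, 0, 0]
  dr:
    - [0, 0, 0]
    - [0, 0, 0]
    - [0, 0, 0]
    - [0, 0, 0]
    - [0, 0, 0]
    - [0, 0, 0]
    - [0, 0, 0]
    - [0, 0, 0]
    - [0, 0, 0]
    - [0, 0, 0]
  claw: [0, 0, 0, 0, 0, 0, 0, 0, 0, 0]

```text
time_s: 10.55
tcp_pos: [0.5979, 0.0413, 0.0416]
eef_rot: [-180.0, -0.0, -86.1]
contact_force: [2.4, -0.9, 4.6]
gripper_width: 0.0005
gripper_force: 2.3
```

jog_arm:
  travel:
    - [-0.002, 0, 0]
    - [-0.004, 0, 0]
    - [-0.006, 0, 0]
    - [-0.008, 0, 0]
    - [-0.01, 0, 0]
    - [-0.012, 0, 0]
    - [-0.012, 0, 0]
    - [-0.012, 0, 0]
    - [-0.012, 0, 0]
    - [-0.012, 0, 0]
  dr:
    - [0, 0, 0]
    - [0, 0, 0]
    - [0, 0, 0]
    - [0, 0, 0]
    - [0, 0, 0]
    - [0, 0, 0]
    - [0, 0, 0]
    - [0, 0, 0]
    - [0, 0, 0]
    - [0, 0, 0]
  claw: [0, 0, 0, 0, 0, 0, 0, 0, 0, 0]

```text
time_s: 11.8
tcp_pos: [0.5974, 0.0471, 0.0415]
eef_rot: [180.0, 0.0, -86.1]
contact_force: [1.8, -0.4, 5.0]
gripper_width: 0.0004
gripper_force: 2.4
```

```bash
python3 z.py z5
```

```text
11.8 [0.59738141 0.04713705 0.04152876] [ 1.75944227 -0.39093522  4.97014453]
scene carriage_nose 0.96 [304.4, 235.7] [0.6012 0.16   0.028 ]
scene thumb_rest 0.57 [269.5, 213.3] [0.5986 0.0651 0.07  ]
scene stop_face 0.93 [300.6, 233.1] [0.5961 0.1485 0.028 ]
scene nest 0.64 [287.3, 227.1] [0.5941 0.1123 0.034 ]
scene lamp_module 0.58 [285.5, 232.0] [0.6266 0.1177 0.05  ]
side carriage_nose 0.61 [209.6, 244.3] [0.5873 0.1584 0.028 ]
side thumb_rest 0.83 [221.2, 209.4] [0.6016 0.0669 0.07  ]
side stop_face 0.61 [205.2, 240.3] [0.6048 0.1525 0.028 ]
side nest 0.82 [217.1, 229.0] [0.593  0.1082 0.034 ]
side lamp_module 0.67 [213.3, 232.3] [0.5893 0.1328 0.05  ]
```

View pics/z5.png

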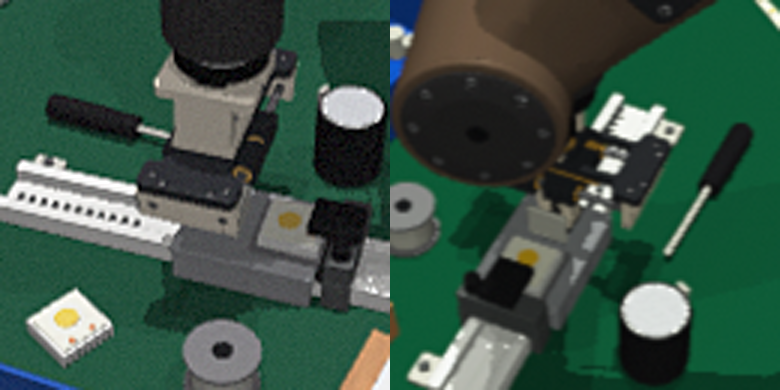

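The carriage nose is nearly at the stop (scene crop ~(320,285)) and there is no push force yet. Moving on slowly until the force rises.

jog_arm:
  travel:
    - [-0.001, 0, 0]
    - [-0.002, 0, 0]
    - [-0.003, 0, 0]
    - [-0.004, 0, 0]
    - [-0.005, 0, 0]
    - [-0.006, 0, 0]
    - [-0.007, 0, 0]
    - [-0.008, 0, 0]
    - [-0.008, 0, 0]
    - [-0.008, 0, 0]
  dr:
    - [0, 0, 0]
    - [0, 0, 0]
    - [0, 0, 0]
    - [0, 0, 0]
    - [0, 0, 0]
    - [0, 0, 0]
    - [0, 0, 0]
    - [0, 0, 0]
    - [0, 0, 0]
    - [0, 0, 0]
  claw: [0, 0, 0, 0, 0, 0, 0, 0, 0, 0]

```text
time_s: 13.65
tcp_pos: [0.5968, 0.051, 0.0414]
eef_rot: [180.0, -0.0, -86.1]
contact_force: [-1.0, -3.3, 4.9]
gripper_width: 0.0001
gripper_force: 2.4
```

jog_arm:
  travel:
    - [-0.001, 0, 0]
    - [-0.002, 0, 0]
    - [-0.003, 0, 0]
    - [-0.004, 0, 0]
    - [-0.005, 0, 0]
    - [-0.006, 0, 0]
    - [-0.007, 0, 0]
    - [-0.008, 0, 0]
    - [-0.008, 0, 0]
    - [-0.008, 0, 0]
  dr:
    - [0, 0, 0]
    - [0, 0, 0]
    - [0, 0, 0]
    - [0, 0, 0]
    - [0, 0, 0]
    - [0, 0, 0]
    - [0, 0, 0]
    - [0, 0, 0]
    - [0, 0, 0]
    - [0, 0, 0]
  claw: [0, 0, 0, 0, 0, 0, 0, 0, 0, 0]

```text
time_s: 14.9
tcp_pos: [0.5971, 0.0528, 0.0417]
eef_rot: [180.0, -0.1, -86.1]
contact_force: [4.2, -15.9, 3.5]
gripper_width: 0.0004
gripper_force: 8.7
```

About 16 N along -y with the TCP stalled, and the implied nose position (0.145) matches the stop. The carriage is seated, so I let the button up while still pressing lightly forward, then rise.

jog_arm:
  travel:
    - [0.001, 0, 0]
    - [0.002, 0, -0.004]
    - [0.002, 0, -0.008]
    - [0.002, 0, -0.014]
    - [0.002, 0, -0.02]
    - [0.002, 0, -0.026]
    - [0.006, 0, -0.032]
    - [0.014, 0, -0.04]
    - [0.014, 0, -0.08]
    - [0.014, 0, -0.12]
  dr:
    - [0, 0, 0]
    - [0, 0, 0]
    - [0, 0, 0]
    - [0, 0, 0]
    - [0, 0, 0]
    - [0, 0, 0]
    - [0, 0, 0]
    - [0, 0, 0]
    - [0, 0, 0]
    - [0, 0, 0]
  claw: [0, 0, 0, 0, 0, 0, 0, 0, 0, 0]

```text
time_s: 16.15
tcp_pos: [0.5975, 0.0484, 0.1022]
eef_rot: [-180.0, 0.0, -86.1]
contact_force: [0.6, -0.5, 0.6]
gripper_width: 0.0006
gripper_force: 0.0
```

jog_arm:
  travel:
    - [0.02, 0, -0.08]
    - [0.06, 0, -0.18]
    - [0.1, 0, -0.26]
    - [0.2, 0, -0.3]
    - [0.3, 0, -0.3]
    - [0.3, 0, -0.3]
    - [0.3, 0, -0.3]
    - [0.3, 0, -0.3]
    - [0.3, 0, -0.3]
    - [0.3, 0, -0.3]
  dr:
    - [0, 0, 0]
    - [0, 0, 0]
    - [0, 0, 0]
    - [0, 0, 0]
    - [0, 0, 0]
    - [0, 0, 0]
    - [0, 0, 0]
    - [0, 0, 0]
    - [0, 0, 0]
    - [0, 0, 0]
  claw: [0, 0, 0, 0, 0, 0, 0, 0, 0, 0]

```text
time_s: 17.4
tcp_pos: [0.6077, -0.1009, 0.2516]
eef_rot: [-180.0, 0.0, -86.0]
contact_force: [0.9, 0.7, 0.8]
gripper_width: 0.0007
gripper_force: 0.0
```

```bash
python3 z.py z6; python3 look.py w6
```

```text
17.4 [ 0.6077268  -0.10089458  0.25155842] [0.92717249 0.65560682 0.79240162]
scene carriage_nose 0.67 [302.6, 232.7] [0.593  0.1528 0.028 ]
scene thumb_rest 0.76 [268.8, 213.5] [0.5999 0.0637 0.07  ]
scene stop_face 0.76 [299.0, 232.6] [0.596  0.1442 0.028 ]
scene nest 0.65 [288.9, 226.0] [0.5889 0.1148 0.034 ]
scene lamp_module 0.55 [287.0, 229.1] [0.6159 0.118  0.05  ]
side carriage_nose 0.57 [209.9, 245.8] [0.584  0.1622 0.028 ]
side thumb_rest 0.71 [221.8, 208.9] [0.601  0.0645 0.07  ]
side nest 0.76 [213.7, 232.2] [0.5957 0.122  0.034 ]
side lamp_module 0.51 [212.9, 231.1] [0.5923 0.1298 0.05  ]
18.0 [ 0.60766418 -0.10160691  0.25154933] [-1.79999084e+02  3.61372071e-05 -8.60676877e+01] 0.0002643593208851391
[[-1.32428911e-03  9.64327639e-01  2.64708237e-01  7.19522143e-02]
 [ 9.99999009e-01  1.40358787e-03 -1.10426425e-04  8.32002112e-04]
 [-4.78028525e-04  2.64707828e-01 -9.64328542e-01 -1.57205064e-01]
 [ 0.00000000e+00  0.00000000e+00  0.00000000e+00  1.00000000e+00]]
thumb_rest 0.38 [248.5, 307.0] [0.603  0.0618 0.07  ] [ 0.6088 -0.095   0.2958]
nest 0.52 [338.8, 186.5] [ 0.5048 -0.0852  0.034 ] [ 0.5017 -0.0827  0.0233]
lamp_module 0.38 [251.7, 322.3] [0.5962 0.1102 0.034 ] [ 0.6091 -0.1252  0.345 ]
```

View pics/z6.png

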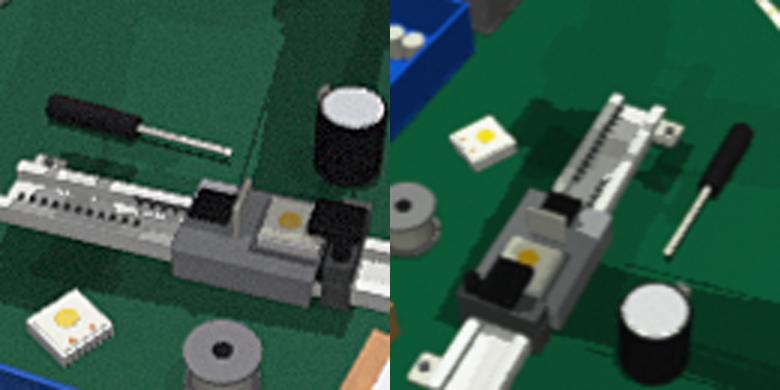

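The crops show the carriage against the stop, the button up, the module in its nest and the bystanders where they were. One quick depth check that the button is up and where the nose sits.

Run:
```python
from h import *
for n in ['scene','side']:
    c=cap(n); v,u=np.mgrid[:384,:512]; d=c['range_z']
    P=np.stack([(u-c['cx'])/c['fx']*d,-(v-c['cy'])/c['fy']*d,-d],-1)@c['T'][:3,:3].T+c['T'][:3,3]
    X,Y,Z=P[...,0],P[...,1],P[...,2]
    k=(abs(X-.5985)<.012)&(abs(Y-.041)<.01)&(d>0); print(n,'button z',k.sum(),np.median(Z[k]))
    k=(abs(X-.5985)<.02)&(abs(Y-.066)<.012)&(abs(Z-.07)<.004); print('thumb y',Y[k].min(),Y[k].max())
    k=(abs(X-.595)<.045)&(abs(Z-.034)<.004)&(Y>.02)&(Y<.2); print('plate y',np.percentile(Y[k],[0,1,99,100]))
```

```text
scene button z 51 0.05019556066114639
thumb y 0.06528115668598572 0.07229560492600401
plate y [0.0201189  0.02078611 0.17270069 0.17457365]
side button z 51 0.048412979354347185
thumb y 0.06512598645096379 0.07346421600768005
plate y [0.02028218 0.02126678 0.17422097 0.17525712]
```

The button is fully up (same depth readings as before the press), so the carriage is locked at the stop. Handing in.

```bash
python3 -c "
from plant import r
print(r.close_job())"
```

```text
the job is handed in; nothing more can be done
None
```

The job is handed in: I held the button down the whole way, pushed the carriage against the end stop (about 16 N), then let the button up so it locked there, and moved the arm clear at about 18 s; the module stayed in its nest and nothing else on the bench was touched.

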